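# Set the tap selector and start the output

## Task

On the bench unit, push the black pointer arm round with a finger until it points at the one tall plug among the six sockets, and leave it pointing there. Only then press the button on the small start box fully down and let it spring back. Pick nothing up, leave the plug standing in its socket, and do not disturb the other things on the bench.

Things in the scene. Friction and masses are not known exactly. Their poses are not given: they have to be found in the camera images.
- pivot (a point): Centre of the tap selector, on its pivot axis, at the level of the unit's top face (45 mm above the bench). The unit is a flat grey box 250 x 250 x 45 mm with a white top, fixed to the bench. Its x and y axes are the unit's own (x away from the robot at yaw 0, z up).
- unit: The tap selector; origin at the centre of its underside, under the pivot. Six steel socket rings (26 mm outside, 10 mm high) stand on a circle of radius 105 mm about the pivot, at pointer values of -2.44, -1.75, -1.05, 1.05, 1.75 and 2.44 rad. Five sockets hold low black blanks 13 mm high, one holds the tall plug.
- pointer (a joint): Angle of the pointer arm in rad: 0 when it points along the unit's -x (its side towards the robot), growing anticlockwise seen from above; stops at -2.9 and 2.9, so it cannot pass through the unit's +x direction. It starts between -0.6 and 0.6. It turns stiffly (about 0.1 N m, so some 2 N at 55 mm) and stays where it is left.
- pointer_tip (a point): Point of the pointer arm, 77 mm from the pivot axis and 32 mm above the unit's top face (half-way up the arm). The arm is a black upright bar 10 mm wide and 28 mm tall, its underside 18 mm and its top 46 mm above the unit's top face, running out from a hub of 34 mm diameter that reaches 50 mm above the top face. x points outward along the arm, z up.
- plug_center (a point): Centre (half-way up) of the tall plug: a loose black plug 52 mm tall standing upright on the unit's top face in one of the sockets, with a foot 18 mm and a head 24 mm in diameter. It is to be left standing there.
- start_top (a point): Centre of the top of the start button: a round black spring button of 36 mm diameter, in a dark round housing on a fixed grey box 100 x 140 x 45 mm. Press straight down.
- start (a joint): Travel of the start button in m: 0 out, 0.006 fully down; it springs back by itself. Fully down takes about 4.5 N.
- nut: Loose steel ring nut, 26 mm in diameter and 14 mm high, lying on a corner of the unit. Bystander; origin at the centre of its underside.
- sleeve: Loose aluminium sleeve, 20 mm in diameter and 24 mm high, standing on the start box about 75 mm from the button. Bystander; origin at the centre of its underside.
- meter: Loose grey hand-held meter, 150 x 78 x 42 mm, lying beyond the unit. Bystander.
- spool: Loose steel-grey wire spool, 60 mm in diameter, 42 mm high. Bystander.
- jar: Loose jar, 60 mm in diameter, 85 mm high. Bystander.
- tray: Loose cardboard parts tray, 150 x 110 x 35 mm. Bystander.
- driver: Loose screwdriver lying on the bench at the robot's right. Bystander.
Mind the look-alikes: they are no part of the job. Leave any purple look-alike of the part that bears start_top alone.

How it is judged (in metres and radians):
On the way, in this order (a step that is already met when the one before it is completed fails the run):
1. the arm points at the tall plug and is at rest (x of plug_center in the frame of pointer_tip above 0 m and y of plug_center in the frame of pointer_tip between -0.009 and 0.009 m and velocity of joint pointer between -0.05 and 0.05 rad/s), for 0.3 s.
2. the start button is pressed fully down (value of joint start above 0.0045 m), for 0.05 s.
At the end, for the whole second after the job is handed in: The line of the arm passes within 9 mm of the tall plug's axis, on the tip's side, with the arm at rest; the button has been pressed (over 4.5 of its 6 mm) after that and is out again (under 1.5 mm); the plug stands upright (within 0.2 rad) and within 10 mm of where it was (all of step 1 and value of joint start below 0.0015 m and distance of plug_center from where it was at the start of the episode below 0.01 m and angle between plug_center's own z axis and vertical below 0.2 rad); the robot touches nothing.
It fails at once if the unit or its pointer arm is pushed with the robot's arm or the gripper's body instead of a finger (over 5 N) (contact force between the arm and unit above 5 N).
It fails at once if the button is pressed while the arm does not point at the tall plug (value of joint start above 0.003 m and not (x of plug_center in the frame of pointer_tip above 0 m and y of plug_center in the frame of pointer_tip between -0.009 and 0.009 m)).
It fails at once if the plug is lifted, carried or knocked out of its place (over 10 mm) (distance of plug_center from where it was at the start of the episode above 0.01 m).
It fails at once if a bystander is lifted or moved more than 20 mm (distance of any of nut, sleeve, meter, spool, jar, tray, driver from where it was at the start of the episode above 0.02 m).
It also fails if it takes over 51 s, if anything falls off the work surface, if the arm or the gripper's body presses on something with over 40 N, if the wrist force passes 120 N, or if a joint passes its speed limit or range.

## Robot

A 6-joint arm with a two-finger parallel gripper is mounted at the origin on the work surface. World frame = base frame: x ahead of the robot, y to its left, z up, the work surface at z = 0. Lengths are in mm, angles in rad, forces in N, time in s.
With the tool pointing down it reaches from about 275 to 825 mm from the base axis. Payload 5.2 kg.
Tool frame: the origin (TCP) lies at the very end of the fingers, on their centre line; the grasp point (between the pads) lies 19 mm behind it (bot.hold_point_z is the distance from the TCP to the grasp point, in mm); x points along the fingers, y is the direction in which the jaws open and shut, and the axes are right-handed (so a half turn about x gives the same grasp; the last joint's range is limited). The gripper opens to 93 mm and grips with 3 to 60 N. Pads are 15 mm wide; open, the fingers measure 128 mm over their backs; the gripper's body (75 mm by 188 mm) begins 65 mm behind the grasp point.
Start: joints at [-1.347, 0.259, 1.535, -0, 1.348, -0.203], TCP at [227.699, -500.658, 218.653] pointing down, gripper open.
Joint ranges: [-3.14, 3.14], [-0.91, 2.08], [0.19, 2.58], [-1.22, 4.36], [0.22, 2.71], [-3.12, 3.12]. Speed limits (rad/s): [2.57, 2.57, 3.14, 3.14, 3.14, 3.14].

## Interface

Orientations are given as a unit quaternion [x, y, z, w].
In Python, from bench import bot gives the robot as it stands.
- The arm moves only by the shell command python3 -m jog 'ROWS' [FORCE]. ROWS is JSON, one flat list of numbers, 7 for each row, row after row: the shift along the tool's x, y, z in mm, then the turn, a rotation vector about the tool's x, y, z in rad, then the closure in counts, from 0 (fully open) to 255 (shut). In form: [x, y, z, rx, ry, rz, claw, x, y, z, rx, ry, rz, claw, ...]. A call has 1 to 12 rows; each row shifts and turns the commanded pose from where the row before left it, along the tool's axes as they then stand; what a row does not reach is not made up. A row lasts 1/10 s, in which the tool goes at most 50 mm and 8.59 degrees, less where a joint would pass 70% of its speed; a pose out of reach is approached as far as the arm can. A call with a gripper value outside its range is refused whole. The fingers move at their own pace and stop on an object; FORCE is the grip in N (left out, the last holds). Time passes only in rows, so rows that do not move let the fingers close. It gives the time, the measured TCP pose, the force and the opening at its end, in the units of the state.
- bot.sense(): the state, without advancing time (a new reading comes with each control period).
- bot.grab_frame(name): name is "scene" or "top" or "wrist"; returns a dict with "frame" (384x512x3 uint8, red, green, blue), "z_map" (384x512 float32, mm along the optical axis (not along the pixel's ray), 0 where there is no reading), "fovy" (degrees; the focal length in pixels is half the picture's height over the tangent of half this angle, whatever the lens; pixels are square), "cx", "cy" (the principal point, pixels), "dist" ([k1, k2, p1, p2, k3] as OpenCV has them; the pictures are not rectified), "camera_from_world" (4x4, takes a point from world to camera coordinates). Camera axes: x right, y down, z forward; pixel columns grow to the right and rows downward; lengths in mm; the calibration is good to about 2 mm. A picture is of the moment at which its call begins.
- bot.close_job(): hands the job in, once; it reports no verdict.
The state is a dict: "time_s": time; "joint_pos": joint angles; "qvel": joint speeds; "tau": joint torques, N m; "ee_pos": TCP position; "eef_rot": TCP orientation; "force": force on the tool from outside, world axes, zero at the start; "ft_torque": the same for the moment, N m; "gripper_width": opening from 0.0 (shut) to 1.0 (fully open).
Only numpy, scipy, OpenCV 4.12 (cv2) and the standard library are available. Lean on these libraries where they do the work, as an engineer would, in place of code of your own. Each camera call takes 0.05 s, during which the arm holds its last target. There are 200 camera calls.

## Working session

There is one attempt and no reset: what is moved stays moved. The work goes in short steps, Python scripts to look and compute and a shell command to move; the robot and the scene stay as the last step left them, time stands still between calls to the robot, and variables do not carry over. Pictures are saved under pics/ and viewed, about 8 in all and at most 12, crops included, and the job is handed in when it is done.

```bash
ls; mkdir -p pics
cat > h.py <<'E'
import numpy as np, cv2
from bench import bot
def cam(n):
    f=bot.grab_frame(n); h=f["frame"].shape[0]
    fl=h/2/np.tan(np.radians(f["fovy"])/2)
    f["K"]=np.array([[fl,0,f["cx"]],[0,fl,f["cy"]],[0,0,1.]]); f["D"]=np.array(f["dist"],float)
    f["T"]=np.array(f["camera_from_world"]); return f
def ray(f,uv):
    n=cv2.undistortPoints(np.array(uv,float).reshape(-1,1,2),f["K"],f["D"]).reshape(-1,2)
    return np.c_[n,np.ones(len(n))]
def plane(f,uv,z):
    d=ray(f,uv)@f["T"][:3,:3]; c=-f["T"][:3,:3].T@f["T"][:3,3]
    return c+d*((z-c[2])/d[:,2])[:,None]
def cloud(f):
    h,w=f["z_map"].shape; u,v=np.meshgrid(np.arange(w),np.arange(h))
    p=ray(f,np.c_[u.ravel(),v.ravel()])*f["z_map"].reshape(-1,1)
    return ((p-f["T"][:3,3])@f["T"][:3,:3]).reshape(h,w,3)
def proj(f,P):
    r,_=cv2.Rodrigues(f["T"][:3,:3]); return cv2.projectPoints(np.array(P,float).reshape(-1,1,3),r,f["T"][:3,3],f["K"],f["D"])[0].reshape(-1,2)
E
python3 - <<'E'
from h import *
print(bot.sense())
a=cam("top");b=cam("scene")
for n,f in(("top",a),("scene",b)):
    cv2.imwrite(f"pics/{n}0.png",cv2.resize(f["frame"][:,:,::-1],(800,600)))
    print(n,f["T"].round(3).tolist(),f["fovy"],f["dist"])
E
```

```text
pics
{'time_s': 0.0, 'joint_pos': array([-1.34682331e+00,  2.59369937e-01,  1.53607884e+00, -3.62735570e-05,
        1.34795053e+00, -2.02809169e-01]), 'qvel': array([-0.00071024, -0.00173517, -0.00084127, -0.00133272, -0.00089917,
       -0.00132517]), 'tau': array([ 3.09533905e-03, -4.37306678e+01, -2.84003913e+01,  7.23234611e-02,
        4.11069975e-02, -1.23652771e-04]), 'ee_pos': array([ 227.55304358, -500.13414256,  217.80488966]), 'eef_rot': array([-0.69104831, -0.15038904,  0.69108684, -0.14911188]), 'force': array([-0.77523103,  0.32244128,  0.31674741]), 'ft_torque': array([ 0.02049785,  0.01839188, -0.0122036 ]), 'gripper_width': 1.0026988780600743}
top [[-0.025, -1.0, 0.008, -28.551], [-0.98, 0.023, -0.198, 566.869], [0.197, -0.013, -0.98, 1195.671], [0.0, 0.0, 0.0, 1.0]] 55.49548738297385 [-0.11739993  0.          0.          0.          0.        ]
scene [[0.814, 0.58, 0.014, -450.042], [0.454, -0.622, -0.637, -220.262], [-0.361, 0.526, -0.77, 1431.88], [0.0, 0.0, 0.0, 1.0]] 49.1300076375661 [-0.04403406  0.          0.          0.          0.        ]
```

View pics/top0.png

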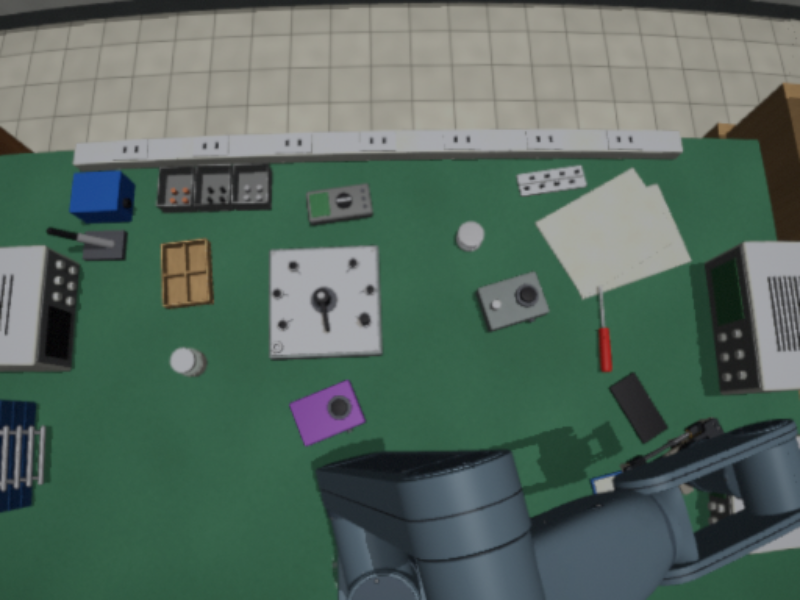

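View pics/scene0.png

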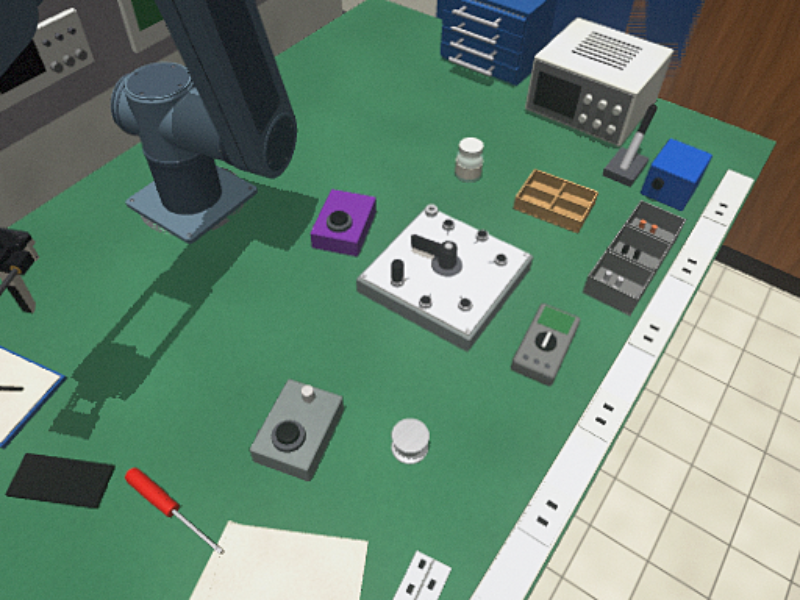

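Top view (800x600): unit centred at about (325,302), with the pointer pointing down at (327,328). The tall plug is at (365,320); in the scene view it stands clearly at (397,270). That puts it at about +1.05 rad. Two candidate start boxes: grey at (528,295) and purple at (340,407). Grey fits because the purple one is the look-alike. Next I measure and confirm in a crop.

Run:
```python
from h import *
a=cam("top");b=cam("scene")
s=0.64
hsv=cv2.cvtColor(a["frame"],cv2.COLOR_RGB2HSV)
C=cloud(a)
m=((hsv[...,2]>140)&(hsv[...,1]<40)).astype(np.uint8)
m=cv2.morphologyEx(m,cv2.MORPH_CLOSE,np.ones((3,3)))
n,l,st,ce=cv2.connectedComponentsWithStats(m)
k=l[int(285*s),int(340*s)]; cn=max(cv2.findContours((l==k).astype(np.uint8),0,2)[0],key=cv2.contourArea)
P=plane(a,cn.reshape(-1,2),45)[:,:2].astype(np.float32)
r=cv2.minAreaRect(P); print("unit",r)
piv=np.array(r[0]); 
q=C.reshape(-1,3)
for lo,hi in((58,75),(75,88),(88,93),(93,100)):
    w=q[(np.hypot(*(q[:,:2]-piv).T)<135)&(q[:,2]>lo)&(q[:,2]<hi)]; print(lo,len(w)); print(w[:80].round(0).tolist() if lo>=75 else "")
print("unit z",np.median(q[(np.hypot(*(q[:,:2]-piv).T)<60)][:,2]))
# button
for nm,f,c in(("top",a,(528,295)),("scene",b,(289,434))):
    u,v=int(c[0]*s),int(c[1]*s); CC=cloud(f)
    print(nm,CC[v,u].round(1),plane(f,[(c[0]*s,c[1]*s)],CC[v,u,2]).round(1))
    g=f["frame"][...,:].max(2)[v-16:v+17,u-16:u+17]; print(g[::2,::2])
def crop(f,c,hw):
    u,v=int(c[0]*s),int(c[1]*s); return cv2.resize(f["frame"][v-hw:v+hw,u-hw:u+hw,::-1],(400,400),interpolation=cv2.INTER_CUBIC)
cv2.imwrite("pics/c1.png",np.vstack([np.hstack([crop(a,(325,302),40),crop(a,(515,298),30)])]))
```

```text
unit ((575.8284301757812, 126.99701690673828), (238.42861938476562, 237.79811096191406), 1.0966596603393555)
58 80

75 28
[[567.0, 112.0, 81.0], [563.0, 135.0, 87.0], [563.0, 118.0, 87.0], [563.0, 115.0, 84.0], [562.0, 133.0, 76.0], [561.0, 129.0, 81.0], [560.0, 122.0, 87.0], [562.0, 116.0, 75.0], [549.0, 122.0, 87.0], [546.0, 118.0, 87.0], [547.0, 116.0, 81.0], [539.0, 122.0, 88.0], [539.0, 118.0, 88.0], [532.0, 118.0, 88.0], [525.0, 122.0, 87.0], [525.0, 118.0, 87.0], [527.0, 113.0, 77.0], [525.0, 25.0, 79.0], [523.0, 112.0, 83.0], [518.0, 112.0, 88.0], [518.0, 46.0, 78.0], [518.0, 29.0, 81.0], [515.0, 39.0, 77.0], [514.0, 35.0, 83.0], [505.0, 119.0, 86.0], [507.0, 110.0, 76.0], [502.0, 115.0, 86.0], [503.0, 113.0, 81.0]]
88 49
[[593.0, 132.0, 90.0], [593.0, 121.0, 92.0], [589.0, 114.0, 93.0], [586.0, 135.0, 92.0], [586.0, 121.0, 93.0], [579.0, 118.0, 90.0], [576.0, 141.0, 92.0], [569.0, 138.0, 92.0], [569.0, 111.0, 90.0], [566.0, 138.0, 93.0], [566.0, 131.0, 92.0], [565.0, 118.0, 92.0], [562.0, 121.0, 93.0], [559.0, 125.0, 91.0], [558.0, 118.0, 92.0], [556.0, 125.0, 89.0], [556.0,
[... 4316 characters left out ...]
152 118  97  47  55  52  51  46  41  42 112  87 158 158 153]
 [161 158 160  97  64  52  52  56  46  53  54  48 111 103 168 152 155]
 [158 159 155  96  98  47  51  49  52  60  50  20 110  64 166 153 152]
 [155 149 156  99 115  37  53  62  66  57  32 102 108  39 162 157 156]
 [157 155 155  91 105 103  36  32  29  28  99 105  71 112 156 158 159]
 [162 156 154 167  55 110 115 103 108 109 112  68  37 162 160 159 157]
 [152 155 157 158 157  43  62  91  89  73  52  51 168 154 156 160 153]
 [154 159 156 156 158 157 150  86  82 152 158 163 160 159 161 160 159]
 [108 151 151 156 159 158 158 165 164 157 159 160 156 161 157 158 151]
 [ 80  74  83 119 148 152 163 164 158 152 166 158 155 162 157 162 103]]
```

View pics/c1.png

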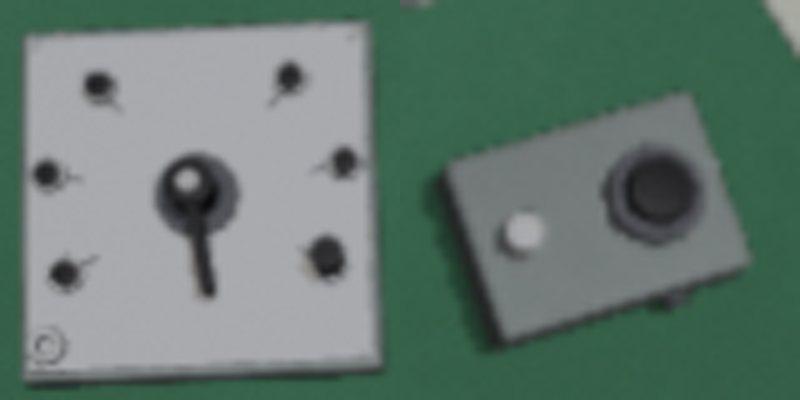

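Crop: tall plug at (325,257), pointer tip near (208,293), and nut at (47,345). On the grey box, the button is at (662,190) and the sleeve at (523,232). This confirms the grey box as the start box. Pivot is about (577,126), the pointer is at about +0.17 rad, and the plug is near (527,36), which gives about +1.07 rad.

```bash
cat >> h.py <<'E'
from scipy.spatial.transform import Rotation as R
def go(p,yaw,pose=None):
    "tool-frame delta to TCP p, tool x down, tool y at world angle yaw"
    s=bot.sense(); r0=R.from_quat(s["eef_rot"]); p0=s["ee_pos"]
    x=np.array([0,0,-1.]); y=np.array([np.cos(yaw),np.sin(yaw),0]); r1=R.from_matrix(np.c_[x,y,np.cross(x,y)])
    print("shift(tool)",r0.inv().apply(np.array(p)-p0).round(1),"rv",(r0.inv()*r1).as_rotvec().round(3), "yaw now",round(np.arctan2(*r0.as_matrix()[:2,1][::-1]),3))
E
python3 - <<'E'
from h import *
a=cam("top"); hsv=cv2.cvtColor(a["frame"],cv2.COLOR_RGB2HSV); dark=(a["frame"].max(2)<75).astype(np.uint8)
# plug head (z 97), button top(z~67): dark blob centroids
n,l,st,ce=cv2.connectedComponentsWithStats(dark)
for c,z in(((365,320),97),((528,295),67),((323,302),91)):
    k=l[int(c[1]*.64),int(c[0]*.64)]; print(k,st[k],ce[k],plane(a,[ce[k]],z).round(1))
go([518.5,141.3,180],np.arctan2(-.17,-.985)); go([518.5,141.3,180],.17);go([518.5,141.3,180],.17+np.pi)
E
```

```text
98 [230 201   7   7  35] [232.97142857 204.08571429] [[521.5  34.7  97. ]]
71 [332 183  12  11 100] [337.43 187.98] [[ 574. -323.   67.]]
73 [200 185  13  27 143] [206.54545455 194.9020979 ] [[555.7 122.8  91. ]]
shift(tool) [  38.8 -463.7 -530.4] rv [1.827e+00 1.000e-03 1.000e-03] yaw now -1.144
shift(tool) [  38.8 -463.7 -530.4] rv [-1.314e+00 -1.000e-03  1.000e-03] yaw now -1.144
shift(tool) [  38.8 -463.7 -530.4] rv [1.828e+00 1.000e-03 1.000e-03] yaw now -1.144
```

```bash
python3 -m jog '[0,-21,-24,0,0,0,255,0,-21,-24,0,0,0,255,0,-21,-24,0,0,0,255,0,-21,-24,0,0,0,255,0,-21,-24,0,0,0,255,0,-21,-24,0,0,0,255,0,-21,-24,0,0,0,255,0,-21,-24,0,0,0,255,0,-21,-24,0,0,0,255,0,-21,-24,0,0,0,255,0,-21,-24,0,0,0,255]' 10
python3 -m jog '[0,-21,-24,0,0,0,255,0,-21,-24,0,0,0,255,0,-21,-24,0,0,0,255,0,-21,-24,0,0,0,255,0,-21,-24,0,0,0,255,0,-21,-24,0,0,0,255,0,-21,-24,0,0,0,255,0,-21,-24,0,0,0,255,0,-21,-24,0,0,0,255,0,-21,-24,0,0,0,255,0,-21,-24,0,0,0,255]'
python3 -m jog '[0,0,0,-0.13,0,0,255,0,0,0,-0.13,0,0,255,0,0,0,-0.13,0,0,255,0,0,0,-0.13,0,0,255,0,0,0,-0.13,0,0,255,0,0,0,-0.13,0,0,255,0,0,0,-0.13,0,0,255,0,0,0,-0.13,0,0,255,0,0,0,-0.13,0,0,255,0,0,0,-0.14,0,0,255,0,0,0,0,0,0,255]'
python3 - <<'E'
from h import *
s=bot.sense();print(s["joint_pos"].round(2),s["gripper_width"])
go([518.5,141.3,180],.17)
f=cam("wrist");cv2.imwrite("pics/w1.png",f["frame"][:,:,::-1])
E
```

```text
time_s: 1.35
ee_pos: [372.7, -179.8, 218.7]
eef_rot: [0.691, 0.15, -0.691, 0.15]
force: [0.6, -0.4, -1.2]
gripper_width: 0.095
time_s: 2.45
ee_pos: [517.4, 139.8, 218.6]
eef_rot: [-0.691, -0.15, 0.691, -0.15]
force: [0.8, -0.3, 0.6]
gripper_width: 0.003
time_s: 3.55
ee_pos: [517.0, 138.5, 218.5]
eef_rot: [0.456, 0.54, -0.457, 0.54]
force: [-0.0, -0.1, -0.4]
gripper_width: 0.003
[ 0.05  0.23  1.57 -0.    1.34 -0.11] 0.002987792263142929
shift(tool) [38.5  2.  -2.5] rv [-0.003 -0.     0.   ] yaw now 0.167
```

View pics/w1.png

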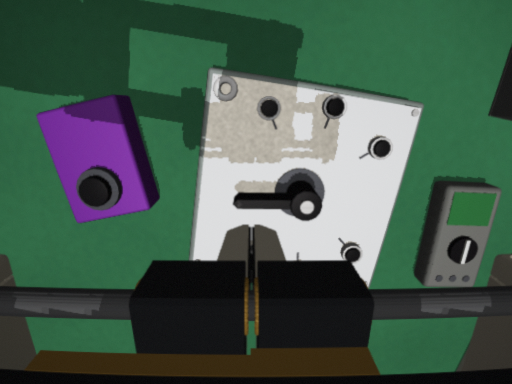

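Run:
```python
from h import *
f=cam("wrist");c=-f["T"][:3,:3].T@f["T"][:3,3];print("cam",c.round(0))
print(proj(f,[[517,138.5,218],[518.5,141.3,70],[577,126,95],[504,113,91],[527,36,97],[577,126,45]]).round(0).tolist())
print("tip,hub,ring",plane(f,[(239,201)],91).round(1),plane(f,[(307,207)],105).round(1))
g=f["frame"].astype(int);m=((g.max(2)<60)).astype(np.uint8);n,l,st,ce=cv2.connectedComponentsWithStats(m)
k=l[201,260];ys,xs=np.where(l==k);print(st[k])
for u in range(236,300,8):
    v=ys[xs==u]
    if len(v): print(u,v.min(),v.max(),plane(f,[(u,v.min()),(u,v.max())],91)[:,:2].round(1).tolist())
```

```text
cam [504. 217. 385.]
[[251.0, 237.0], [253.0, 176.0], [306.0, 204.0], [235.0, 204.0], [245.0, 273.0], [299.0, 191.0]]
tip,hub,ring [[507.5 116.9  91. ]] [[575.7 126.5 105. ]]
[ 234  173   88   47 1941]
236 196 205 [[503.5, 121.8], [505.0, 112.0]]
244 193 207 [[511.3, 126.4], [513.7, 111.2]]
252 193 207 [[519.5, 127.8], [522.0, 112.5]]
260 193 207 [[527.7, 129.1], [530.3, 113.9]]
268 193 207 [[535.9, 130.5], [538.6, 115.3]]
276 186 207 [[542.7, 139.2], [547.0, 116.6]]
284 184 208 [[550.4, 142.7], [555.5, 116.9]]
292 177 212 [[557.1, 151.3], [564.8, 113.9]]
```

Wrist view: the pointer runs from (237,201) to the hub at (303,205). The finger landing spot projects to (253,176), on the arm's +y side and clear of it, so I descend.

```bash
python3 -m jog '[20,2,-3,0,0,0,255,20,0,0,0,0,0,255,20,0,0,0,0,0,255,20,0,0,0,0,0,255,20,0,0,0,0,0,255,20,0,0,0,0,0,255,15,0,0,0,0,0,255,10,0,0,0,0,0,255,3,0,0,0,0,0,255,0,0,0,0,0,0,255]'
python3 - <<'E'
from h import *
s=bot.sense();print(s["joint_pos"].round(2))
piv=np.array([576.5,126])
for th in(.17,.35,.55,.75,.95):
    u=np.array([-np.cos(th),-np.sin(th)]);t=np.array([np.sin(th),-np.cos(th)])
    print(th);go([*(piv+55*u-12.5*t),70],th)
E
```

```text
time_s: 4.65
ee_pos: [518.6, 141.7, 70.6]
eef_rot: [0.457, 0.54, -0.457, 0.539]
force: [-1.0, 0.3, -0.7]
gripper_width: 0.004
[ 0.06  0.38  1.76  0.    1.   -0.11]
0.17
shift(tool) [ 0.6 -0.5 12.8] rv [-0.005 -0.     0.   ] yaw now 0.165
0.35
shift(tool) [ 0.6 -1.8 22.9] rv [-0.185 -0.     0.   ] yaw now 0.165
0.55
shift(tool) [ 0.6 -1.1 34.1] rv [-0.385 -0.     0.   ] yaw now 0.165
0.75
shift(tool) [ 0.6  1.8 45. ] rv [-0.585 -0.     0.   ] yaw now 0.165
0.95
shift(tool) [ 0.6  6.8 55.1] rv [-0.785 -0.     0.   ] yaw now 0.165
```

```bash
python3 -m jog '[0,0,3,0,0,0,255,0,0,3,0,0,0,255,0,0,3,0,0,0,255,0,0,3,0,0,0,255,0,0,0,0,0,0,255]'
python3 -m jog '[0,-0.55,2.75,-0.05,0,0,255,0,-0.55,2.75,-0.05,0,0,255,0,-0.55,2.75,-0.05,0,0,255,0,-0.55,2.75,-0.05,0,0,255,0,-0.55,2.75,-0.05,0,0,255,0,-0.55,2.75,-0.05,0,0,255,0,-0.55,2.75,-0.05,0,0,255,0,-0.55,2.75,-0.05,0,0,255,0,-0.55,2.75,-0.05,0,0,255,0,-0.55,2.75,-0.05,0,0,255,0,-0.55,2.75,-0.05,0,0,255,0,-0.55,2.75,-0.05,0,0,255]'
python3 - <<'E'
from h import *
s=bot.sense();print(s["joint_pos"].round(2),s["force"].round(1))
piv=np.array([576.5,126])
for th in(.77,1.0):
    u=np.array([-np.cos(th),-np.sin(th)]);t=np.array([np.sin(th),-np.cos(th)])
    go([*(piv+55*u-12.5*t),70],th)
f=cam("wrist");cv2.imwrite("pics/w2.png",f["frame"][:,:,::-1])
E
```

```text
time_s: 5.15
ee_pos: [520.8, 129.6, 71.0]
eef_rot: [0.457, 0.539, -0.457, 0.54]
force: [-0.1, -0.4, -1.0]
gripper_width: 0.007
time_s: 6.35
ee_pos: [527.8, 97.8, 70.5]
eef_rot: [0.276, 0.651, -0.276, 0.65]
force: [-2.1, 0.3, 0.7]
gripper_width: 0.003
[-0.02  0.38  1.76  0.    1.   -0.79] [-2.1  0.3  0.7]
shift(tool) [ 0.5 -0.3  1.2] rv [-0.002 -0.001  0.001] yaw now 0.768
shift(tool) [ 0.5 -1.7 14. ] rv [-0.232 -0.001  0.001] yaw now 0.768
```

View pics/w2.png

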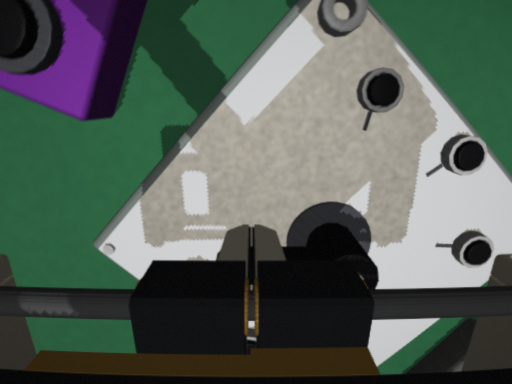

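Wrist view: the fingers sit behind the arm beside the hub (about (335,265)), while the arm itself is hidden. I continue to about 1.0 rad, back off, rise and check.

```bash
python3 -m jog '[0,-0.5,2.8,-0.046,0,0,255,0,-0.5,2.8,-0.046,0,0,255,0,-0.5,2.8,-0.046,0,0,255,0,-0.5,2.8,-0.046,0,0,255,0,-0.5,2.8,-0.046,0,0,255,0,0,0,0,0,0,255,0,0,-6,0,0,0,255,0,0,-8,0,0,0,255,-20,0,0,0,0,0,255,-40,0,0,0,0,0,255,-45,0,0,0,0,0,255,-40,0,0,0,0,0,255]'
python3 -m jog '[0,0,-35,0,0,0,255,0,0,-35,0,0,0,255,0,0,0,0,0,0,255]'
python3 - <<'E'
from h import *
f=cam("wrist");a=cam("top");b=cam("scene")
u,v=208,193
c=lambda f,u,v,h:cv2.resize(f["frame"][v-h:v+h,u-h:u+h,::-1],(400,400),interpolation=cv2.INTER_CUBIC)
b0=proj(b,[[560,90,70]])[0].astype(int)
w=cv2.resize(f["frame"][:,:,::-1],(400,300));
cv2.imwrite("pics/c2.png",np.hstack([cv2.copyMakeBorder(w,50,50,0,0,0),c(b,*b0,50)]))
np.savez("pics/s.npz",**{k:f[k] for k in("frame","z_map","K","D","T")})
C=cloud(a);p=C[(np.hypot(C[...,0]-576,C[...,1]-126)<120)&(C[...,2]>80)];print(len(p))
E
```

```text
time_s: 7.6
ee_pos: [525.4, 94.9, 217.7]
eef_rot: [0.201, 0.678, -0.2, 0.678]
force: [1.3, 0.8, 0.2]
gripper_width: 0.003
time_s: 7.9
ee_pos: [463.4, 134.6, 216.1]
eef_rot: [0.2, 0.679, -0.2, 0.678]
force: [0.4, -0.1, -0.0]
gripper_width: 0.0
1492
```

View pics/c2.png

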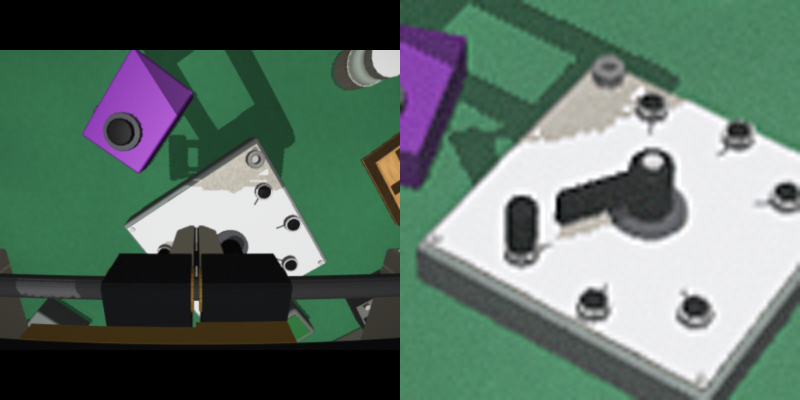

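Right crop (scene): the pointer, tip at (560,205), is aimed nearly at the plug (522,225). I'll measure from the scene view by depth and ray.

```bash
cat > m.py <<'E'
from h import *
b=cam("scene");C=cloud(b);d=b["frame"].max(2)<90
piv=np.array([576.5,126]);r=np.hypot(C[...,0]-piv[0],C[...,1]-piv[1])
def top(m,z):
    ys,xs=np.where(m);return plane(b,np.c_[xs,ys],z)
pl=C[(np.hypot(C[...,0]-525,C[...,1]-35)<22)&(C[...,2]>90)];print("plug top",len(pl),pl.mean(0).round(1))
hub=C[(r<26)&(C[...,2]>91)];print("hub",len(hub),((hub.min(0)+hub.max(0))/2).round(1),hub.mean(0).round(1))
m=(r>25)&(r<80)&(C[...,2]>86)&(C[...,2]<95)&(np.hypot(C[...,0]-525,C[...,1]-35)>25);p=C[m];print(len(p))
vx,vy,x0,y0=cv2.fitLine(p[:,:2].astype(np.float32),cv2.DIST_HUBER,0,.01,.01).ravel()
t=np.array([vx,vy]); t*=np.sign(t@(pl.mean(0)[:2]-piv))
n=np.array([-t[1],t[0]])
print("arm dir",np.arctan2(-t[1],-t[0]),"line ang from pivot",np.arctan2(-(p.mean(0)[1]-piv[1]),-(p.mean(0)[0]-piv[0])))
print("far pts",p[np.argsort(-r[m])[:6]].round(0).tolist())
q=pl.mean(0)[:2];print("plug ang",np.arctan2(-(q-piv)[1],-(q-piv)[0]),"offset of plug from arm line",n@(q-np.array([x0,y0])))
E
python3 m.py
```

```text
plug top 49 [529.1  30.7  94.6]
hub 72 [579.1 122.4  95. ] [579.2 122.   93.9]
59
arm dir 1.002514 line ang from pivot 1.112898879018665
far pts [[540.0, 58.0, 91.0], [540.0, 58.0, 87.0], [544.0, 58.0, 89.0], [541.0, 62.0, 88.0], [541.0, 62.0, 92.0], [545.0, 61.0, 87.0]]
plug ang 1.108793221096308 offset of plug from arm line 5.2752831353743925
```

Arm is at about 1.00 and the plug at about 1.06, measured hub-to-plug in the same view. It needs about 0.06 rad more, so I return along the same path and push by that amount.

```bash
python3 -m jog '[0,0,35,0,0,0,255,0,0,35,0,0,0,255,45,0,0,0,0,0,255,45,0,0,0,0,0,255,40,0,0,0,0,0,255,15,0,0,0,0,0,255,0,0,6,0,0,0,255,0,0,6,0,0,0,255,0,0,2,0,0,0,255,0,-0.4,1.7,-0.03,0,0,255,0,-0.4,1.7,-0.03,0,0,255,0,0,0,0,0,0,255]'
python3 - <<'E'
from h import *
piv=np.array([576.5,126]);th=1.06
u=np.array([-np.cos(th),-np.sin(th)]);t=np.array([np.sin(th),-np.cos(th)])
go([*(piv+55*u-12.5*t),70],th)
E
python3 -m jog '[0,0,-6,0,0,0,255,0,0,-8,0,0,0,255,-20,0,0,0,0,0,255,-40,0,0,0,0,0,255,-45,0,0,0,0,0,255,-40,0,0,0,0,0,255,0,0,-35,0,0,0,255,0,0,-35,0,0,0,255,0,0,0,0,0,0,255]'
python3 m.py
python3 - <<'E'
from h import *
go([573,-324,180],1.06)
s=bot.sense();print(s["joint_pos"].round(2),s["force"])
E
```

```text
time_s: 9.3
ee_pos: [540.5, 84.2, 71.6]
eef_rot: [0.18, 0.683, -0.18, 0.684]
force: [-1.3, 1.5, -1.4]
gripper_width: 0.006
shift(tool) [ 1.6 -0.9 -1.5] rv [-0.004  0.001 -0.001] yaw now 1.056
time_s: 10.2
ee_pos: [463.3, 127.4, 216.6]
eef_rot: [0.18, 0.684, -0.179, 0.684]
force: [1.1, -0.4, 0.2]
gripper_width: 0.003
plug top 50 [529.1  30.3  94.5]
hub 75 [579.2 119.4  94.9] [579.7 121.2  94.1]
57
arm dir 1.1019528 line ang from pivot 1.1962798052753127
far pts [[545.0, 56.0, 92.0], [545.0, 56.0, 87.0], [548.0, 57.0, 88.0], [552.0, 56.0, 92.0], [548.0, 57.0, 92.0], [554.0, 59.0, 86.0]]
plug ang 1.1110253015315856 offset of plug from arm line -4.271386189112952
shift(tool) [  36.8 -339.8  314.9] rv [-0.002  0.002 -0.001] yaw now 1.058
[ 0.03  0.14  1.69 -0.    1.31 -1.02] [-0.12607901 -0.01007904 -0.15291362]
```

```bash
python3 -m jog '[0,-31,28.6,0,0,0,255,0,-31,28.6,0,0,0,255,0,-31,28.6,0,0,0,255,0,-31,28.6,0,0,0,255,0,-31,28.6,0,0,0,255,0,-31,28.6,0,0,0,255,0,-31,28.6,0,0,0,255,0,-31,28.6,0,0,0,255,0,-31,28.6,0,0,0,255,0,-31,28.6,0,0,0,255,0,-30,29,0,0,0,255,0,0,0,0,0,0,255]'
python3 - <<'E'
from h import *
a=cam("top");f=cam("wrist")
s=bot.sense();print(s["ee_pos"].round(1))
dark=(a["frame"].max(2)<75).astype(np.uint8)
C=cloud(a);piv=np.array([576.5,126]);r=np.hypot(C[...,0]-piv[0],C[...,1]-piv[1])
pl=C[(np.hypot(C[...,0]-525,C[...,1]-35)<22)&(C[...,2]>88)];hub=C[(r<26)&(C[...,2]>92)]
p=C[(r>28)&(r<80)&(C[...,2]>85)&(C[...,2]<95)&(np.hypot(C[...,0]-525,C[...,1]-35)>24)]
ang=lambda d:np.arctan2(-d[1],-d[0])
h=hub.mean(0)[:2];print(h,pl.mean(0),len(p),"plug",ang(pl.mean(0)[:2]-h),"arm",ang(p.mean(0)[:2]-h))
vx,vy,x0,y0=cv2.fitLine(p[:,:2].astype(np.float32),cv2.DIST_HUBER,0,.01,.01).ravel();t=-np.sign(vx)*np.array([vx,vy]);n=np.array([-t[1],t[0]])
print("fit",ang(t),"plug off",n@(pl.mean(0)[:2]-[x0,y0]),"hub off",n@(h-[x0,y0]))
w=cv2.resize(f["frame"][:,:,::-1],(400,300))
c=cv2.resize(a["frame"][193-40:193+40,208-40:208+40,::-1],(400,400),interpolation=cv2.INTER_CUBIC)
cv2.imwrite("pics/c3.png",np.hstack([cv2.copyMakeBorder(w,50,50,0,0,0),c]))
print("button proj",proj(f,[[573,-324,67],[*s["ee_pos"][:2],67]])*400/512+[0,50])
E
```

```text
time_s: 11.45
ee_pos: [573.9, -331.9, 214.2]
eef_rot: [0.181, 0.683, -0.183, 0.684]
force: [0.7, -0.5, -0.6]
gripper_width: 0.006
[ 573.4 -326.9  214.6]
[576.09424675 124.62480626] [525.36488838  36.52390706  96.66820264] 42 plug 1.0483536973758292 arm 1.0785904439335254
fit 1.153693 plug off -6.867192890092861 hub off 3.822049534349226
button proj [[199.57795494 187.50185203]
 [197.92267505 188.76887088]]
```

View pics/c3.png

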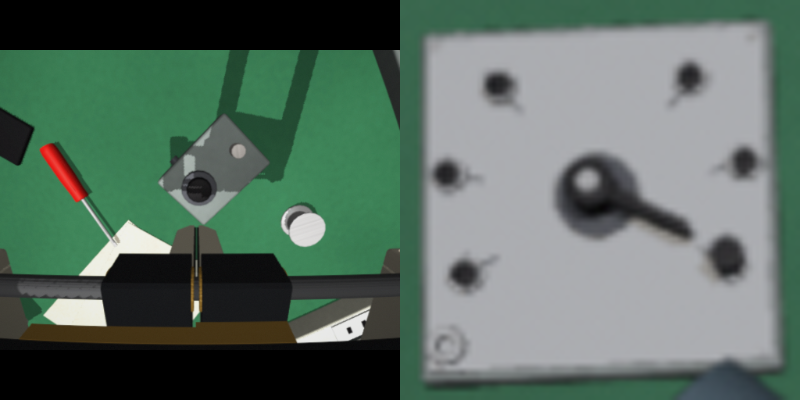

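Left: the button sits at (199,188), matching its projection. Right: the arm, tip (690,235), points nearly at the plug (727,257). Offset estimates range from -3 to -7 mm, too loose before pressing, so I take one measurement with the wrist camera straight above the arm.

```bash
python3 -m jog '[0,34,-14,0,0,0,255,0,34,-14,0,0,0,255,0,34,-14,0,0,0,255,0,34,-14,0,0,0,255,0,34,-14,0,0,0,255,0,34,-14,0,0,0,255,0,34,-14,0,0,0,255,0,34,-14,0,0,0,255,0,34,-14,0,0,0,255,0,34,-14,0,0,0,255,0,0,0,0,0,0,255,0,0,0,0,0,0,255]'
python3 - <<'E'
from h import *
f=cam("wrist");print(bot.sense()["ee_pos"].round(1),(-f["T"][:3,:3].T@f["T"][:3,3]).round(0))
print("pivot105,plug97",proj(f,[[576.3,126,105],[525.5,35.5,97]]).round(0).tolist())
cv2.imwrite("pics/w3.png",cv2.resize(f["frame"][90:250,100:400,::-1],(800,427),interpolation=cv2.INTER_CUBIC))
E
```

```text
time_s: 12.75
ee_pos: [618.5, 41.2, 216.0]
eef_rot: [0.179, 0.684, -0.179, 0.684]
force: [-0.4, -0.1, -0.2]
gripper_width: 0.002
[618.7  40.  215.9] [549.  80. 382.]
pivot105,plug97 [[311.0, 105.0], [198.0, 104.0]]
```

View pics/w3.png

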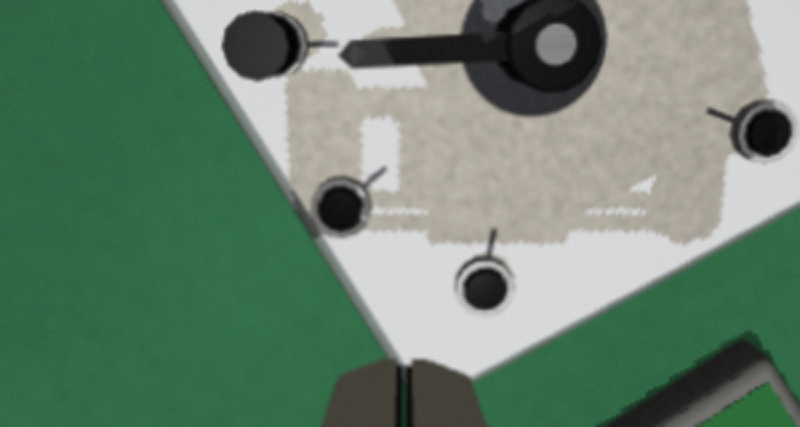

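Run:
```python
from h import *
f=cam("wrist");g=f["frame"].max(2).astype(int)
for u in range(226,290,6): print(u,g[98:122,u].tolist())
```

```text
226 [216, 215, 215, 215, 216, 214, 192, 124, 136, 194, 214, 214, 215, 215, 216, 216, 214, 204, 182, 180, 180, 179, 180, 180]
232 [216, 216, 216, 216, 215, 204, 153, 84, 63, 60, 61, 63, 64, 65, 66, 91, 151, 202, 211, 203, 193, 183, 186, 192]
238 [216, 216, 216, 211, 195, 160, 86, 58, 56, 57, 55, 55, 55, 55, 56, 64, 126, 197, 216, 216, 217, 216, 217, 216]
244 [212, 195, 181, 178, 172, 140, 54, 44, 49, 56, 54, 55, 54, 55, 57, 75, 146, 211, 216, 216, 217, 216, 216, 211]
250 [198, 194, 182, 179, 167, 99, 36, 28, 25, 26, 28, 26, 27, 26, 30, 80, 160, 213, 217, 217, 216, 216, 216, 213]
256 [179, 181, 184, 180, 161, 67, 30, 25, 27, 27, 25, 26, 26, 26, 40, 113, 193, 212, 215, 214, 216, 217, 215, 214]
262 [180, 179, 177, 174, 139, 48, 27, 29, 27, 25, 27, 28, 26, 27, 46, 114, 177, 181, 177, 175, 173, 175, 177, 177]
268 [179, 177, 176, 165, 98, 36, 27, 27, 28, 26, 26, 26, 26, 30, 64, 128, 173, 177, 177, 177, 175, 174, 176, 179]
274 [108, 98, 91, 68, 35, 26, 29, 26, 27, 27, 25, 26, 27, 32, 60, 110, 135, 153, 173, 179, 180, 180, 179, 182]
280 [57, 53, 55, 48, 30, 29, 37, 38, 29, 27, 27, 26, 25, 27, 38, 53, 54, 54, 52, 52, 53, 51, 50, 52]
286 [57, 47, 44, 40, 43, 35, 27, 29, 25, 24, 25, 25, 26, 29, 40, 51, 53, 53, 53, 52, 53, 52, 53, 54]
```

Run:
```python
from h import *
f=cam("wrist")
cv2.imwrite("pics/w4.png",cv2.resize(np.clip(f["frame"][88:132,180:330,::-1].astype(float)*1.8,0,255).astype(np.uint8),(800,235),interpolation=cv2.INTER_CUBIC))
```

```text
(no output)
```

View pics/w4.png

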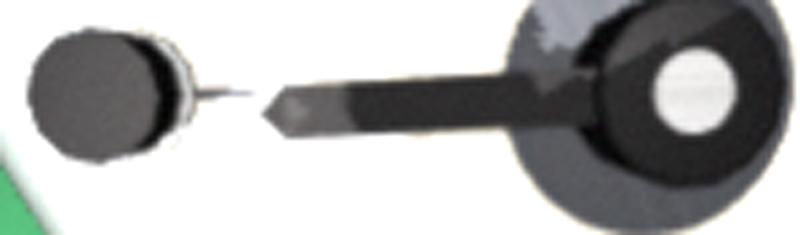

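Run:
```python
from h import *
f=cam("wrist");g=f["frame"].max(2).astype(float)
P=[]
for u in range(236,272,2):
    c=g[90:130,u]; i=18; 
    a=i
    while c[a]<100:a-=1
    b=i
    while c[b]<100:b+=1
    lo=a+(c[a]-100)/(c[a]-c[a+1]); hi=b-(c[b]-100)/(c[b]-c[b-1]); P.append((u,90+(lo+hi)/2))
Q=plane(f,P,91)[:,:2]
vx,vy,x0,y0=cv2.fitLine(Q.astype(np.float32),cv2.DIST_HUBER,0,.01,.01).ravel();t=-np.sign(vx)*np.array([vx,vy]);n=np.array([-t[1],t[0]])
print(np.array(P)[::6],"arm ang",np.arctan2(-t[1],-t[0]))
pl=plane(f,[(197.4,106)],97)[0,:2];print(pl,"plug off",n@(pl-[x0,y0]))
for z in(95,100,105):
    k=plane(f,[(310.3,105)],z)[0,:2];print(z,k,"knob off",n@(k-[x0,y0]),"plug ang",np.arctan2(*-(pl-k)[::-1]))
```

```text
[[236.         108.2463544 ]
 [248.         107.39779412]
 [260.         106.79278621]] arm ang 1.1029323
[526.93811103  32.49301315] plug off -3.648487528319615
95 [578.0951426  124.71709755] knob off 0.41958679729237214 plug ang 1.064349080922808
100 [577.59321143 123.90293165] knob off 0.3387695836671437 plug ang 1.0647700586859292
105 [577.09128026 123.08876575] knob off 0.25795237004181587 plug ang 1.0651988047727419
```

The near check agrees: the plug axis lies 3.6 mm off the arm line (limit 9), and the line passes 0.3 mm from the hub axis. That is good, so I go to the button.

```bash
python3 -m jog '[0,-34,14,0,0,0,255,0,-34,14,0,0,0,255,0,-34,14,0,0,0,255,0,-34,14,0,0,0,255,0,-34,14,0,0,0,255,0,-34,14,0,0,0,255,0,-34,14,0,0,0,255,0,-34,14,0,0,0,255,0,-34,14,0,0,0,255,0,-34,14,0,0,0,255,0,0,0,0,0,0,255,0,0,0,0,0,0,255]'
python3 - <<'E'
from h import *
f=cam("wrist")
g=(f["frame"].max(2)<60).astype(np.uint8)[:225];n,l,st,ce=cv2.connectedComponentsWithStats(g)
for k in range(1,n):
    if st[k][4]>150: print(st[k],ce[k],plane(f,[ce[k]],67).round(1))
C=cloud(f);u,v=proj(f,[[575,-324,67]])[0].astype(int);print(u,v,np.median(C[v-5:v+6,u-5:u+6].reshape(-1,3),0))
go([575,-324,85],1.06)
E
```

```text
time_s: 14.15
ee_pos: [572.5, -327.0, 215.2]
eef_rot: [0.181, 0.684, -0.181, 0.683]
force: [0.3, 1.1, 0.5]
gripper_width: 0.002
[ 474    0   38  108 1796] [497.96993318  38.79510022] [[568.7 -39.   67. ]]
[   0   76   43   73 2101] [ 17.04854831 113.11851499] [[ 385.7 -508.8   67. ]]
[236 164  36  32 854] [253.45784543 179.3501171 ] [[ 574.4 -325.8   67. ]]
255 179 [ 574.9616165  -324.09835717   67.16616285]
shift(tool) [130.4   2.5   1. ] rv [-0.006 -0.001 -0.001] yaw now 1.054
```

```bash
python3 -m jog '[25,2,1,0,0,0,255,30,0,0,0,0,0,255,30,0,0,0,0,0,255,25,0,0,0,0,0,255,20,0,0,0,0,0,255,10,0,0,0,0,0,255,0,0,0,0,0,0,255]'
python3 -m jog '[2,0,0,0,0,0,255,2,0,0,0,0,0,255,2,0,0,0,0,0,255,2,0,0,0,0,0,255,0,0,0,0,0,0,255]'
python3 -m jog '[1,0,0,0,0,0,255,1,0,0,0,0,0,255,1,0,0,0,0,0,255,0,0,0,0,0,0,255]'
```

```text
time_s: 14.9
ee_pos: [574.9, -322.5, 74.4]
eef_rot: [0.18, 0.685, -0.179, 0.683]
force: [-0.7, -0.3, -0.2]
gripper_width: 0.005
time_s: 15.4
ee_pos: [575.4, -324.2, 67.7]
eef_rot: [0.18, 0.684, -0.18, 0.684]
force: [-0.1, 0.2, 0.2]
gripper_width: 0.003
time_s: 15.8
ee_pos: [575.5, -324.3, 64.8]
eef_rot: [0.18, 0.684, -0.18, 0.684]
force: [-0.7, -0.0, 2.0]
gripper_width: 0.005
```

```bash
python3 -m jog '[1,0,0,0,0,0,255,1,0,0,0,0,0,255,1,0,0,0,0,0,255,0,0,0,0,0,0,255]'
python3 -m jog '[1,0,0,0,0,0,255,1,0,0,0,0,0,255,0,0,0,0,0,0,255]'
```

```text
time_s: 16.2
ee_pos: [575.5, -324.3, 61.7]
eef_rot: [0.18, 0.684, -0.18, 0.684]
force: [-1.9, -0.0, 4.1]
gripper_width: 0.006
time_s: 16.5
ee_pos: [575.6, -324.3, 61.2]
eef_rot: [0.18, 0.684, -0.18, 0.684]
force: [-2.1, 1.6, 11.0]
gripper_width: 0.007
```

Force rose to 4.1 N near the end of travel and then jumped to 11 N against the stop, so the button is fully down. I retract and check.

```bash
python3 -m jog '[-5,0,0,0,0,0,255,-15,0,0,0,0,0,255,-30,0,0,0,0,0,255,-40,0,0,0,0,0,255,-40,0,0,0,0,0,255,-25,0,0,0,0,0,255,0,0,0,0,0,0,255,0,0,0,0,0,0,255]'
python3 - <<'E'
from h import *
f=cam("wrist");C=cloud(f);u,v=proj(f,[[575,-324,67]])[0].astype(int);print("button z",np.median(C[v-5:v+6,u-5:u+6,2]))
a=cam("top");c=lambda f,u,v,h:cv2.resize(f["frame"][v-h:v+h,u-h:u+h,::-1],(400,400),interpolation=cv2.INTER_CUBIC)
b=cam("scene");cv2.imwrite("pics/c5.png",np.hstack([c(b,285,180,60),cv2.resize(b["frame"][:,:,::-1],(400,400))]))
E
python3 m.py
```

```text
time_s: 17.3
ee_pos: [575.5, -324.1, 214.8]
eef_rot: [0.18, 0.684, -0.18, 0.684]
force: [-0.6, -0.1, -0.8]
gripper_width: 0.007
button z 67.15083612053967
plug top 52 [529.6  30.   94.7]
hub 70 [579.7 121.5  95.1] [580.1 121.5  94. ]
54
arm dir 1.0801582 line ang from pivot 1.1941860001072322
far pts [[547.0, 54.0, 90.0], [544.0, 58.0, 89.0], [548.0, 57.0, 88.0], [552.0, 57.0, 87.0], [546.0, 61.0, 88.0], [550.0, 58.0, 89.0]]
plug ang 1.1164543552953168 offset of plug from arm line -2.415610710225081
```

View pics/c5.png

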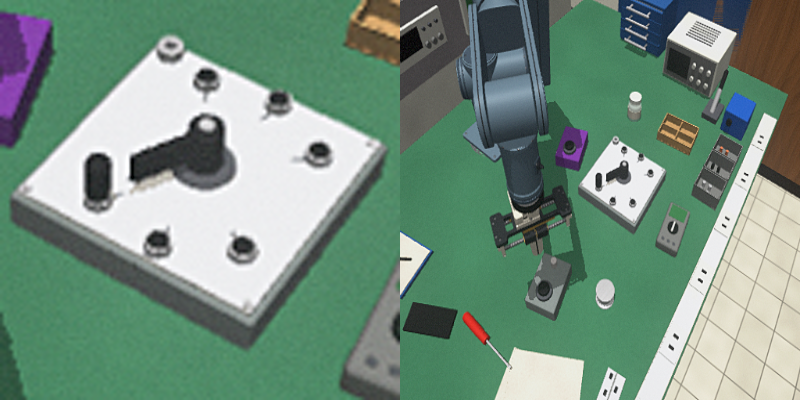

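The arm, tip (132,170), still points at the upright plug (98,180). The nut is at (170,47), the button is out at 67 mm, and the bystanders are in place. I hand in.

```bash
python3 -c "
from bench import bot
print(bot.close_job())"
```

```text
the job is handed in; nothing more can be done
None
```

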